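Put a roller core away in the one empty covered crate cell

ROBOT

A 6-joint arm with a two-finger parallel gripper is mounted at the origin on a cart in front of the work surface, level with it; the furniture and walls round the work are solid. World frame = base frame: x ahead of the robot, y to its left, z up, the work surface at z = 0. Lengths are in m, angles in degrees, forces in N, time in s.
With the tool pointing down it reaches from about 0.4 to 0.825 m from the base axis. Payload 7 kg.
Tool frame: the origin (TCP) lies midway between the tips of the shut fingers; the grasp point (between the pads) lies 19 mm behind it; z points along the fingers, y is the line along which they close (so a half turn about z gives the same grasp; the last joint's range is limited). The gripper opens to 88 mm and grips with 3 to 60 N. Pads are 19 mm wide; open, the fingers measure 130 mm over their backs; the gripper's body (78 mm by 193 mm) begins 47 mm behind the grasp point.
Start: joints at [90.705, 20.546, 0.682, 0, -70.136, -16.507], TCP at [0.184, 0.649, 0.227] pointing down, gripper open.
Joint ranges: [-176.03, 176.03], [-82.01, 121.73], [-58.28, 71.71], [-173.87, 95.51], [-174.79, -0.11], [-173.66, 173.66]. Speed limits (degrees/s): [136.94, 136.94, 172.46, 180, 180, 180].

INTERFACE

Orientations are given as [roll, pitch, yaw] about the fixed x, y, z axes, in that order (R = Rz(yaw) Ry(pitch) Rx(roll)).
In Python, from plant import r gives the robot as it stands.
- The arm moves only by the tool drive_tool, never from a script. Its argument "commands" is a list of rows, each an object of numbers: "hand": the closure, from 0 (fully open) to 1 (shut); "tx", "ty", "tz": the shift along the world's x, y, z scaled (see below); "turn": the turn about the world's z scaled (see below). A call has 1 to 10 rows; each row is the pose to reach, as a shift and turn from the pose commanded when the call began; what a row does not reach only later rows make up. The controller multiplies each number of a shift by 0.6 m and each number of a turn by 90 degrees. A row lasts 1/10 s, in which the tool goes at most 50 mm and 8.59 degrees, less where a joint would pass 70% of its speed; a pose out of reach is approached as far as the arm can. A call with a number of a shift or a turn outside -1 to 1 is refused whole. A call with a gripper value outside its range is refused whole. The fingers move at their own pace and stop on an object; "grip_force" is the grip in N (left out, the last holds). Time passes only in rows, so rows that repeat a pose let the fingers close. It gives the time, the measured TCP pose, the force, the opening and the grip force at its end, in the units of the state.
- r.get_state(): the state, without advancing time (a new reading comes with each control period).
- r.capture(name): name is "side" or "top" or "wrist"; returns a dict with "frame" (400x640x3 uint8, red, green, blue), "fx", "fy", "cx", "cy" (pixels), "world_from_camera" (4x4, takes a point from camera to world coordinates); the wrist camera has in their place "T_tool_cam" (4x4, takes a point from camera to tool coordinates, whose origin is the TCP and whose axes are the flange's). Camera axes: x right, y down, z forward; pixel columns grow to the right and rows downward; lengths in m; the calibration is good to about 2 mm. A picture is of the moment at which its call begins: read the wrist's pose just before it. There is no depth.
- r.close_job(): hands the job in; it is judged then, once.
Trained networks look in the newest picture that a camera, given by its name, has taken for a name from the list of things; names that differ only in an ending like _2 or _b are one class to them, and where a whole thing is asked for, a point or a joint stands for the part that bears it (a point fixed in the world has none). Each returns a list of dicts, best first, with "score" (0 to 1); they miss things now and then, are a little off and sometimes report something else, mostly with a low value. They report only what shows in the picture. A call takes as long as a camera call.
- r.trace(label, camera): "pixels" (400x640 bool, what is visible of it) and "extent" ([left, top, right, bottom] in pixels, round what is visible of it).
The state is a dict: "time_s": time; "joints": joint angles; "qd": joint speeds; "joint_torque": joint torques, N m; "tcp_pos": TCP position; "eef_rot": TCP orientation; "contact_force": force on the tool from outside, world axes, zero at the start; "moment": the same for the moment, N m; "gripper_width": finger opening in m; "gripper_force": force on a finger pad.
Only numpy, scipy, OpenCV 4.12 (cv2) and the standard library are available. Lean on these libraries where they do the work, as an engineer would, in place of code of your own. Each camera call takes 0.05 s, during which the arm holds its last target. There are 200 camera calls.

TASK

One cell of the covered wooden crate is empty and the other three already hold a roller: feel gently through the sprung covers to find out which is empty, since nothing can be seen. Take the loose roller from its bench rest and lower it by hand through the covers of the empty cell, along the cell, until it lies down in the cell's V-blocks; do not let it drop in, and let go only once it is down. Never press hard on the covers or with the roller, and leave the block, the tin and the pack beside the work where they are.

Things in the scene. Friction and masses are not known exactly. Their poses are not given: they have to be found in the camera images.
- roller_mid (a point): Centre of the loose roller to be put away: plain black rubber cylinder, 32 mm diameter, 100 mm long, with a steel spindle stub (12 mm diameter, 10 mm long) at each end, 120 mm overall, about 0.36 kg. x is the cylinder's axis (either end may lead); y and z turn as it rolls. It starts level in the bench rest, centre 31 mm above the table.
- rest: Low wooden bench rest fixed to the table, origin at the centre of its underside, x along the roller that lies in it. Base 100 x 44 x 6 mm with two V-blocks, 12 mm wide and 27 mm high, at x = -34 and +34 mm; between them the roller is clear for fingers down to the base.
- crate: Wooden crate fixed to the table, outside 148 (x) x 390 (y) x 58 mm high; origin at the centre of its underside, z up. Four cells in a row along y, each 136 (x) x 90 mm (y) inside, floor and walls 6 mm. Hidden in each: two V-blocks, 12 mm wide, at x = -34 and +34 mm, for one roller lying along x with its centre 31 mm above the crate's underside. Three cells hold a roller like the loose one.
- cell0 (a point): Middle of the top of the covers of cell 0 (crate y = -144 mm), 55 mm above the crate's underside, axes as the crate's. Every cell is hidden by two plywood flaps hinged along its long walls that overlap at mid-cell. Lightly sprung shut, they swing down into the cell when pushed at the middle (about 1.5 N in all) and spring back.
- cell1 (a point): The same point of cell 1 (crate y = -48 mm). Pushed at the middle, the covers of a full cell give about 6 mm and then stop hard on the roller below; those of the empty cell go on giving for more than 30 mm.
- cell2 (a point): The same point of cell 2 (crate y = +48 mm). A roller lowered straight down pushes the covers aside; when the fingers leave they lie lightly against its sides and keep it from rolling.
- cell3 (a point): The same point of cell 3 (crate y = +144 mm).
- chalk_block: Bystander: white paper-wrapped block 58 x 108 x 34 mm lying loose on the table, origin at the centre of its underside.
- crayon_tin: Bystander: small flat tin 49 x 72 x 18 mm, loose on the table, origin at the centre of its underside.
- crayon_pack: Bystander: small card pack 44 x 53 x 19 mm, loose on the table, origin at the centre of its underside.

How it is judged:
By the outcome, as a careful person would: the job done as asked, in the order asked, and still so for the second after the job is handed in, with the robot touching nothing.
It also fails if it takes over 61 s, if anything falls off the work surface, if the arm or the gripper's body presses on something with over 40 N, if the wrist force passes 120 N, or if a joint passes its speed limit or range.

## Working session

There is one attempt and no reset: what is moved stays moved. The work goes in short steps, Python scripts to look and compute and a tool call to move; the robot and the scene stay as the last step left them, time stands still between calls to the robot, and variables do not carry over. Pictures are saved under pics/ and viewed, at most 10 in all, crops included, and the job is handed in when it is done.

Besides the shell and the picture viewer there is one more tool, called as name(argument=value, ...) on one line, values as JSON. drive_tool: Moves the arm, as the interface text tells. Its arguments: {"type":"object","properties":{"commands":{"type":"array"},"grip_force":{"type":"number"}},"required":["commands"]}

```bash
mkdir -p pics
cat > h.py <<'E'
from plant import r
import numpy as np, cv2
def cap(n):
    s=r.get_state(); c=r.capture(n)
    return s,c
def save(c,f): cv2.imwrite('pics/'+f,cv2.cvtColor(c['frame'],cv2.COLOR_RGB2BGR))
def ray(c,u,v,z):
    T=c['world_from_camera'];d=T[:3,:3]@np.array([(u-c['cx'])/c['fx'],(v-c['cy'])/c['fy'],1]);o=T[:3,3]
    return o+d*(z-o[2])/d[2]
def proj(c,P):
    T=np.linalg.inv(c['world_from_camera']);p=T[:3,:3]@np.asarray(P,float)+T[:3,3]
    return c['fx']*p[0]/p[2]+c['cx'],c['fy']*p[1]/p[2]+c['cy']
E
python3 - <<'E'
from h import *
print(r.get_state())
Z=dict(roller_mid=.031,rest=.02,crate=.058,chalk_block=.034,crayon_tin=.018,crayon_pack=.019)
for n in ['top','side']:
    s,c=cap(n);save(c,n+'0.png');print(n,c['world_from_camera'].round(3).tolist(),c['fx'])
    for l,z in Z.items():
        for d in r.trace(l,n)[:2]:
            m=d['pixels'].astype(np.uint8)
            if m.sum()<5: continue
            k=max(cv2.findContours(m,0,2)[0],key=cv2.contourArea)
            box=cv2.boxPoints(cv2.minAreaRect(k))
            print(l,round(d['score'],2),d['extent'],[ray(c,*p,z)[:2].round(3).tolist() for p in box])
E
```

```text
{'time_s': 0.0, 'joints': array([ 9.07056551e+01,  2.05914380e+01,  6.32798686e-01, -2.03221499e-02,
       -7.01349821e+01, -1.65038317e+01]), 'qd': array([-0.10059568,  0.00330143,  0.03328734,  0.08686189, -0.00459969,
       -0.05771439]), 'joint_torque': array([ 2.00795825e-03, -5.82716060e+01,  2.93054152e+01,  6.99746087e+00,
        6.78650526e-03, -1.59403389e-04]), 'tcp_pos': array([0.1836948 , 0.64901025, 0.22561461]), 'eef_rot': array([ 1.79904808e+02, -8.28163999e-03, -1.58050909e+01]), 'contact_force': array([-0.52687235, -0.43789726,  0.12017738]), 'moment': array([-0.05062668, -0.00770199,  0.00607596]), 'gripper_force': 0.0, 'gripper_width': 0.08732597679295875}
top [[-0.002, -0.995, 0.098, 0.441], [-1.0, 0.001, -0.013, 0.078], [0.013, -0.098, -0.995, 1.016], [0.0, 0.0, 0.0, 1.0]] 380.4249223559319
roller_mid 0.8 [208.4, 196.5, 237.2, 239.0] [[0.458, 0.366], [0.563, 0.318], [0.548, 0.289], [0.444, 0.336]]
rest 0.73 [224.5, 198.5, 243.7, 238.4] [[0.457, 0.336], [0.543, 0.295], [0.537, 0.283], [0.45, 0.324]]
crate 0.86 [285.4, 148.9, 441.3, 217.6] [[0.528, 0.171], [0.6
[... 572 characters left out ...]
58, 0.455], [0.0, 0.0, 0.0, 1.0]] 419.6021265269142
roller_mid 0.84 [280.0, 254.0, 304.5, 275.5] [[0.557, 0.332], [0.559, 0.272], [0.513, 0.295], [0.514, 0.353]]
rest 0.6 [280.6, 268.8, 297.4, 282.8] [[0.549, 0.36], [0.551, 0.316], [0.517, 0.332], [0.517, 0.374]]
crate 0.85 [240.7, 170.1, 329.7, 244.6] [[0.647, 0.28], [0.786, -0.251], [0.501, -0.219], [0.466, 0.285]]
chalk_block 0.79 [201.0, 237.9, 234.3, 277.2] [[0.76, 0.242], [0.683, 0.233], [0.634, 0.388], [0.699, 0.396]]
crayon_tin 0.66 [365.2, 250.8, 387.0, 261.1] [[0.386, 0.245], [0.338, 0.239], [0.339, 0.262], [0.386, 0.267]]
crayon_pack 0.51 [365.5, 224.9, 385.9, 239.4] [[0.386, 0.075], [0.335, 0.069], [0.338, 0.151], [0.385, 0.157]]
```

Run:
```python
import cv2
a=cv2.imread('pics/top0.png');a=cv2.resize(a[100:320,180:480],None,fx=2.6,fy=2.6,interpolation=cv2.INTER_CUBIC);cv2.imwrite('pics/top0c.png',a)
```

```text
(no output)
```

View pics/top0c.png

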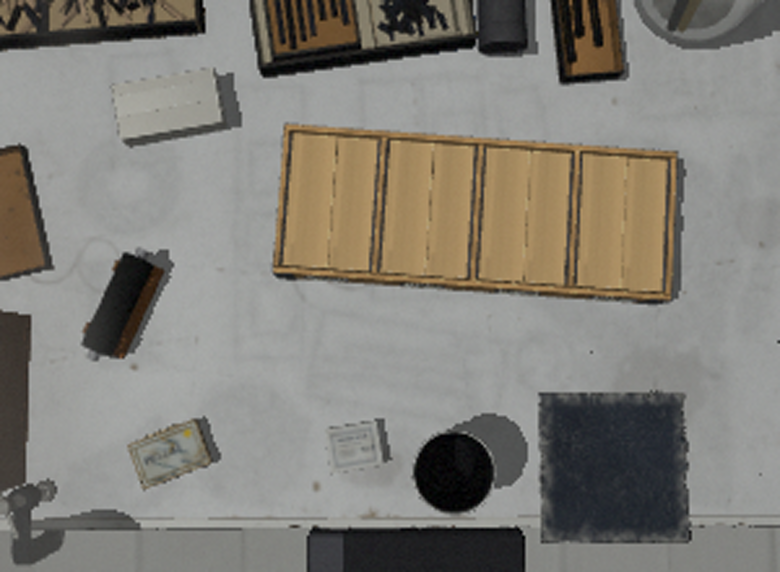

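The top crop shows the crate with its four cells (crop px 275–678, 125–300), the loose roller tilted in its rest at (125,305), and the block, tin and pack clear of it. I'll check the side view for tall obstacles.

View pics/side0.png

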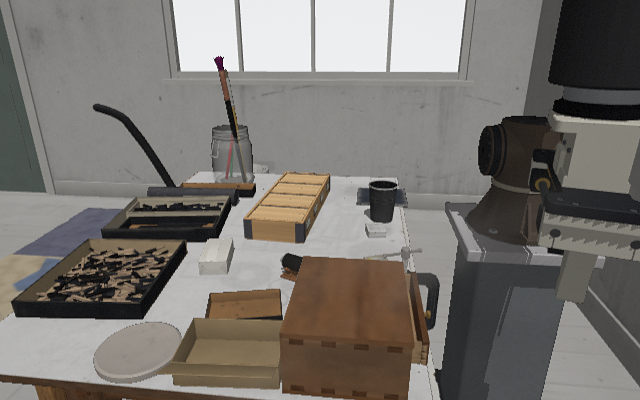

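The side view shows a tall brown wooden box between the start pose and the crate (px 283–410, 257–395). The roller sits right behind its far-left corner at (290,265), so I'll triangulate the box.

Run:
```python
from h import *
_,t=cap('top');_,s=cap('side')
for a,b in [((191.5,221),(302,257)),((192,288),(408,262))]:
    P=[]
    for c in (t,s):
        W=np.linalg.inv(c['world_from_camera']);K=np.array([[c['fx'],0,c['cx']],[0,c['fy'],c['cy']],[0,0,1]]);P.append(K@W[:3])
    X=cv2.triangulatePoints(P[0],P[1],np.array(a,float).reshape(2,1),np.array(b,float).reshape(2,1));X=(X[:3]/X[3]).ravel()
    print(X.round(3),proj(t,X),proj(s,X))
```

```text
[0.494 0.395 0.087] (np.float64(191.27439645558815), np.float64(219.02023618721532)) (np.float64(304.17602390070516), np.float64(257.18379456256497))
[0.318 0.389 0.084] (np.float64(191.7549960466591), np.float64(292.8051510462378)) (np.float64(402.64964973618487), np.float64(262.38066620000814))
```

drive_tool(commands=[{"tx":0.43,"ty":-0.71,"tz":0.03,"turn":-0.86,"hand":1},{"tx":0.43,"ty":-0.71,"tz":0.03,"turn":-0.86,"hand":1},{"tx":0.43,"ty":-0.71,"tz":0.03,"turn":-0.86,"hand":1},{"tx":0.43,"ty":-0.71,"tz":0.03,"turn":-0.86,"hand":1},{"tx":0.43,"ty":-0.71,"tz":0.03,"turn":-0.86,"hand":1},{"tx":0.43,"ty":-0.71,"tz":0.03,"turn":-0.86,"hand":1},{"tx":0.43,"ty":-0.71,"tz":0.03,"turn":-0.86,"hand":1},{"tx":0.43,"ty":-0.71,"tz":0.03,"turn":-0.86,"hand":1},{"tx":0.43,"ty":-0.71,"tz":0.03,"turn":-0.86,"hand":1},{"tx":0.43,"ty":-0.71,"tz":0.03,"turn":-0.86,"hand":1}], grip_force=20)

```text
time_s: 1.8
tcp_pos: [0.4425, 0.2216, 0.2451]
eef_rot: [-180.0, 0.0, -93.5]
contact_force: [1.2, 1.7, 0.4]
gripper_width: 0.0131
gripper_force: 0.0
```

```bash
cat >> h.py <<'E'
from scipy.spatial.transform import Rotation as Ro
def wcap(f=None):
    s=r.get_state();c=r.capture('wrist');T=np.eye(4);T[:3,:3]=Ro.from_euler('xyz',s['eef_rot'],degrees=True).as_matrix();T[:3,3]=s['tcp_pos']
    c['world_from_camera']=T@c['T_tool_cam']
    if f: save(c,f)
    return s,c
def rects(c,Z,n='wrist'):
    for l,z in Z.items():
        for d in r.trace(l,n)[:1]:
            m=d['pixels'].astype(np.uint8)
            if m.sum()<5: continue
            k=max(cv2.findContours(m,0,2)[0],key=cv2.contourArea)
            box=cv2.boxPoints(cv2.minAreaRect(k))
            print(l,round(d['score'],2),d['extent'],[ray(c,*p,z)[:2].round(4).tolist() for p in box])
E
python3 - <<'E'
from h import *
s,c=wcap('w1.png');print(c['T_tool_cam'].round(3).tolist(),c['fx'])
rects(c,dict(roller_mid=.031,crate=.058))
E
```

```text
[[0.0, -0.969, -0.246, 0.066], [1.0, 0.0, 0.0, 0.001], [-0.0, -0.246, 0.969, -0.157], [0.0, 0.0, 0.0, 1.0]] 282.48452558388976
roller_mid 0.38 [91.8, 0.0, 249.2, 151.4] [[0.6843, -0.0045], [0.5058, 0.0064], [0.526, 0.1736], [0.7274, 0.1613]]
crate 0.96 [92.3, 0.0, 252.9, 152.3] [[0.6664, 0.0071], [0.4998, 0.0173], [0.5185, 0.1736], [0.7066, 0.1621]]
```

View pics/w1.png

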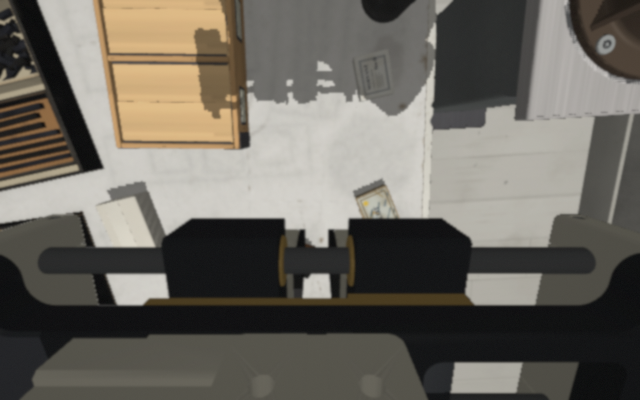

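The wrist view shows the crate's left end, with its top corners near (118,147) and (240,149). The block, tin and pack are also in view, and the roller is hidden under the gripper.

Run:
```python
from h import *
s,c=wcap()
for p in [(118,147),(240,149),(96,0),(232,0)]: print(p,ray(c,*p,.058).round(4))
print(s['tcp_pos'],s['gripper_width'],s['contact_force'],s['time_s'])
```

```text
(118, 147) [0.6762 0.16   0.058 ]
(240, 149) [0.5308 0.1712 0.058 ]
(96, 0) [0.6637 0.007  0.058 ]
(232, 0) [0.5195 0.0157 0.058 ]
[0.44295163 0.22109262 0.24494174] 0.002538164563781838 [0.16787682 0.8985353  0.18939445] 1.95
```

drive_tool(commands=[{"tx":0.266,"ty":-0.18,"tz":-0.1},{"tx":0.266,"ty":-0.18,"tz":-0.1},{"tx":0.266,"ty":-0.18,"tz":-0.1},{"tx":0.266,"ty":-0.18,"tz":-0.2},{"tx":0.266,"ty":-0.18,"tz":-0.28},{"tx":0.266,"ty":-0.18,"tz":-0.305},{"tx":0.266,"ty":-0.18,"tz":-0.305},{"tx":0.266,"ty":-0.18,"tz":-0.305}])

```text
invalid input
```

drive_tool(commands=[{"tx":0.266,"ty":-0.18,"tz":-0.1,"turn":0,"hand":1},{"tx":0.266,"ty":-0.18,"tz":-0.1,"turn":0,"hand":1},{"tx":0.266,"ty":-0.18,"tz":-0.1,"turn":0,"hand":1},{"tx":0.266,"ty":-0.18,"tz":-0.2,"turn":0,"hand":1},{"tx":0.266,"ty":-0.18,"tz":-0.28,"turn":0,"hand":1},{"tx":0.266,"ty":-0.18,"tz":-0.305,"turn":0,"hand":1},{"tx":0.266,"ty":-0.18,"tz":-0.305,"turn":0,"hand":1},{"tx":0.266,"ty":-0.18,"tz":-0.305,"turn":0,"hand":1}])

```text
time_s: 2.8
tcp_pos: [0.6011, 0.1164, 0.0615]
eef_rot: [179.9, -0.1, -93.1]
contact_force: [0.3, 0.1, 0.5]
gripper_width: 0.0005
gripper_force: 0.0
```

drive_tool(commands=[{"tx":0,"ty":0,"tz":-0.006,"turn":0,"hand":1},{"tx":0,"ty":0,"tz":-0.012,"turn":0,"hand":1},{"tx":0,"ty":0,"tz":-0.017,"turn":0,"hand":1},{"tx":0,"ty":0,"tz":-0.02,"turn":0,"hand":1},{"tx":0,"ty":0,"tz":-0.023,"turn":0,"hand":1},{"tx":0,"ty":0,"tz":-0.023,"turn":0,"hand":1},{"tx":0,"ty":0,"tz":-0.023,"turn":0,"hand":1}])

```text
time_s: 3.5
tcp_pos: [0.6021, 0.1161, 0.0502]
eef_rot: [-179.9, 0.1, -93.2]
contact_force: [-6.0, 1.5, 15.6]
gripper_width: 0.0007
gripper_force: 7.5
```

drive_tool(commands=[{"tx":0,"ty":0,"tz":0.035,"turn":0,"hand":1},{"tx":-0.012,"ty":-0.16,"tz":0.035,"turn":0,"hand":1},{"tx":-0.012,"ty":-0.16,"tz":0.035,"turn":0,"hand":1},{"tx":-0.012,"ty":-0.16,"tz":0.035,"turn":0,"hand":1},{"tx":-0.012,"ty":-0.16,"tz":0.022,"turn":0,"hand":1},{"tx":-0.012,"ty":-0.16,"tz":0.013,"turn":0,"hand":1},{"tx":-0.012,"ty":-0.16,"tz":0.008,"turn":0,"hand":1},{"tx":-0.012,"ty":-0.16,"tz":0.005,"turn":0,"hand":1},{"tx":-0.012,"ty":-0.16,"tz":0.002,"turn":0,"hand":1},{"tx":-0.012,"ty":-0.16,"tz":0.002,"turn":0,"hand":1}])

```text
time_s: 4.5
tcp_pos: [0.5942, 0.0203, 0.0502]
eef_rot: [-180.0, -0.0, -93.1]
contact_force: [-5.4, 0.4, 14.1]
gripper_width: 0.0003
gripper_force: 6.6
```

Cell 2 is also hard. On to cell 1.

drive_tool(commands=[{"tx":0,"ty":0,"tz":0.033,"turn":0,"hand":1},{"tx":-0.012,"ty":-0.16,"tz":0.033,"turn":0,"hand":1},{"tx":-0.012,"ty":-0.16,"tz":0.033,"turn":0,"hand":1},{"tx":-0.012,"ty":-0.16,"tz":0.033,"turn":0,"hand":1},{"tx":-0.012,"ty":-0.16,"tz":0.02,"turn":0,"hand":1},{"tx":-0.012,"ty":-0.16,"tz":0.011,"turn":0,"hand":1},{"tx":-0.012,"ty":-0.16,"tz":0.006,"turn":0,"hand":1},{"tx":-0.012,"ty":-0.16,"tz":0.003,"turn":0,"hand":1},{"tx":-0.012,"ty":-0.16,"tz":0.001,"turn":0,"hand":1},{"tx":-0.012,"ty":-0.16,"tz":0.001,"turn":0,"hand":1}])

```text
time_s: 5.5
tcp_pos: [0.5871, -0.076, 0.0494]
eef_rot: [180.0, -0.0, -93.2]
contact_force: [-0.1, 0.3, 0.8]
gripper_width: 0.0002
gripper_force: 0.3
```

drive_tool(commands=[{"tx":0,"ty":0,"tz":-0.003,"turn":0,"hand":1},{"tx":0,"ty":0,"tz":-0.003,"turn":0,"hand":1}])

```text
time_s: 5.7
tcp_pos: [0.5872, -0.0764, 0.0478]
eef_rot: [-180.0, 0.0, -93.2]
contact_force: [0.0, 0.9, 0.8]
gripper_width: 0.0008
gripper_force: 0.3
```

drive_tool(commands=[{"tx":0,"ty":0,"tz":-0.003,"turn":0,"hand":1},{"tx":0,"ty":0,"tz":-0.005,"turn":0,"hand":1}])

```text
time_s: 5.9
tcp_pos: [0.5872, -0.0766, 0.0448]
eef_rot: [-180.0, 0.0, -93.2]
contact_force: [0.7, -0.9, 0.5]
gripper_width: 0.0005
gripper_force: 0.4
```

drive_tool(commands=[{"tx":0,"ty":0,"tz":0.08,"turn":0,"hand":1},{"tx":0,"ty":0,"tz":0.16,"turn":0.1,"hand":0.36},{"tx":-0.246,"ty":0.72,"tz":0.29,"turn":0.762,"hand":0.36},{"tx":-0.246,"ty":0.72,"tz":0.29,"turn":0.762,"hand":0.36},{"tx":-0.246,"ty":0.72,"tz":0.29,"turn":0.762,"hand":0.36},{"tx":-0.246,"ty":0.72,"tz":0.29,"turn":0.762,"hand":0.36},{"tx":-0.246,"ty":0.72,"tz":0.29,"turn":0.762,"hand":0.36},{"tx":-0.246,"ty":0.72,"tz":0.29,"turn":0.762,"hand":0.36},{"tx":-0.246,"ty":0.72,"tz":0.29,"turn":0.762,"hand":0.36},{"tx":-0.246,"ty":0.72,"tz":0.29,"turn":0.762,"hand":0.36}])

```text
time_s: 6.9
tcp_pos: [0.4584, 0.2982, 0.2086]
eef_rot: [-180.0, -0.0, -24.3]
contact_force: [1.4, 0.3, -0.3]
gripper_width: 0.0557
gripper_force: 0.0
```

drive_tool(commands=[{"tx":0,"ty":0,"tz":0,"turn":0,"hand":0.36},{"tx":0,"ty":0,"tz":0,"turn":0,"hand":0.36},{"tx":0,"ty":0,"tz":0,"turn":0,"hand":0.36},{"tx":0,"ty":0,"tz":0,"turn":0,"hand":0.36}])

```text
time_s: 7.3
tcp_pos: [0.4598, 0.2953, 0.2078]
eef_rot: [180.0, 0.0, -24.7]
contact_force: [-0.8, 0.8, -0.2]
gripper_width: 0.0561
gripper_force: 0.0
```

Run:
```python
from h import *
s,c=wcap('w2.png');print(s['tcp_pos'],s['eef_rot'],s['gripper_width'])
rects(c,dict(roller_mid=.031,rest=.006))
```

```text
[0.45979206 0.29526367 0.20779766] [ 1.79957906e+02  1.12153474e-02 -2.47217893e+01] 0.056079735359632774
roller_mid 0.93 [258.0, 112.1, 290.8, 215.5] [[0.5636, 0.3174], [0.5514, 0.2882], [0.4416, 0.3368], [0.4548, 0.3687]]
rest 0.84 [254.8, 127.5, 296.9, 200.9] [[0.5411, 0.2947], [0.5376, 0.2866], [0.4492, 0.3266], [0.4529, 0.3354]]
```

View pics/w2.png

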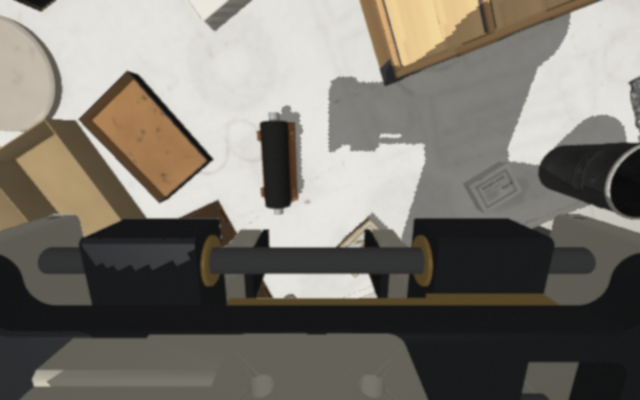

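The wrist view shows the roller at px 258–291 × 112–215 in its rest. The tall box's corner is near (218,203) and a low tray's corner near (211,160).

Run:
```python
from h import *
s,c=wcap()
for p,zs in [((218,203),(.08,.086,.092)),((238,238),(.086,)),((180,208),(.086,)),((211,160),(0,.03,.05))]:
  for z in zs: print(p,ray(c,*p,z).round(4))
_,t=cap('top');_,sd=cap('side')
print(s['tcp_pos'])
cv2.imwrite('pics/sd1.png',cv2.cvtColor(cv2.resize(sd['frame'][220:400,180:440],None,fx=3,fy=3),cv2.COLOR_RGB2BGR))
```

```text
(218, 203) [0.4953 0.3914 0.08  ]
(218, 203) [0.4958 0.3888 0.086 ]
(218, 203) [0.4963 0.3862 0.092 ]
(238, 238) [0.4538 0.3885 0.086 ]
(180, 208) [0.5075 0.4267 0.086 ]
(211, 160) [0.5422 0.4059 0.    ]
(211, 160) [0.5403 0.3946 0.03  ]
(211, 160) [0.539 0.387 0.05 ]
[0.45992338 0.29556931 0.20803313]
```

View pics/sd1.png

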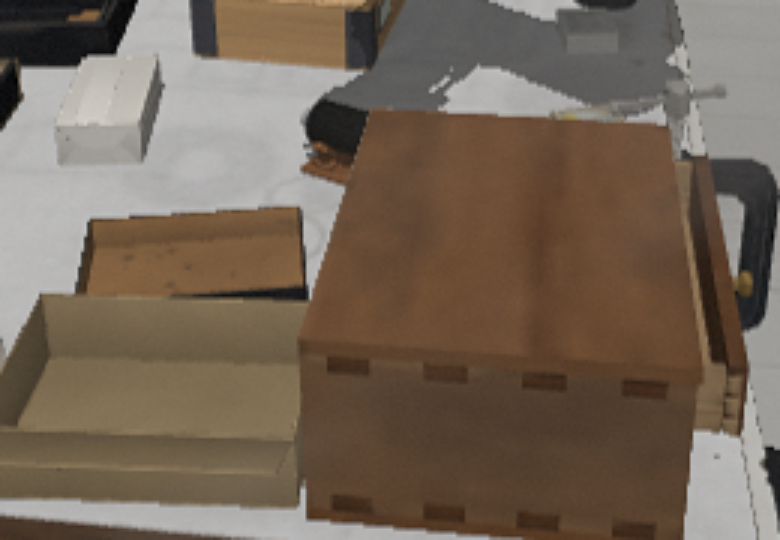

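The box is about 86 mm tall with its corner at (0.495, 0.390). I'll grasp 14 mm along the roller, away from the box, and slightly high so the gripper body clears it.

drive_tool(commands=[{"tx":0.093,"ty":0.044,"tz":-0.05,"turn":0,"hand":0.36},{"tx":0.093,"ty":0.044,"tz":-0.13,"turn":0,"hand":0.36},{"tx":0.093,"ty":0.044,"tz":-0.18,"turn":0,"hand":0.36},{"tx":0.093,"ty":0.044,"tz":-0.22,"turn":0,"hand":0.36},{"tx":0.093,"ty":0.044,"tz":-0.25,"turn":0,"hand":0.36},{"tx":0.093,"ty":0.044,"tz":-0.28,"turn":0,"hand":0.36},{"tx":0.093,"ty":0.044,"tz":-0.28,"turn":0,"hand":0.36}])

```text
time_s: 8.3
tcp_pos: [0.5142, 0.3215, 0.0375]
eef_rot: [179.7, 0.1, -24.7]
contact_force: [-0.0, -0.4, 0.1]
gripper_width: 0.0559
gripper_force: 0.0
```

drive_tool(commands=[{"tx":0,"ty":0,"tz":-0.02,"turn":0,"hand":0.36},{"tx":0,"ty":0,"tz":-0.038,"turn":0,"hand":0.36},{"tx":0,"ty":0,"tz":-0.038,"turn":0,"hand":0.36},{"tx":0,"ty":0,"tz":-0.038,"turn":0,"hand":0.36}])

```text
time_s: 8.7
tcp_pos: [0.5154, 0.323, 0.0174]
eef_rot: [180.0, -0.0, -24.6]
contact_force: [-0.3, 1.1, -0.3]
gripper_width: 0.0558
gripper_force: 0.0
```

drive_tool(commands=[{"tx":0,"ty":0,"tz":0,"turn":0,"hand":0.6},{"tx":0,"ty":0,"tz":0,"turn":0,"hand":0.7},{"tx":0,"ty":0,"tz":0,"turn":0,"hand":0.8},{"tx":0,"ty":0,"tz":0,"turn":0,"hand":0.8},{"tx":0,"ty":0,"tz":0,"turn":0,"hand":0.8},{"tx":0,"ty":0,"tz":0,"turn":0,"hand":0.8}], grip_force=30)

```text
time_s: 9.3
tcp_pos: [0.5153, 0.3227, 0.0176]
eef_rot: [180.0, -0.0, -24.6]
contact_force: [-2.0, -2.1, 4.6]
gripper_width: 0.031
gripper_force: 30.0
```

drive_tool(commands=[{"tx":0,"ty":0,"tz":0.05,"turn":0,"hand":0.8},{"tx":0,"ty":0,"tz":0.12,"turn":0,"hand":0.8},{"tx":0,"ty":0,"tz":0.2,"turn":0,"hand":0.8},{"tx":0,"ty":0,"tz":0.2,"turn":0,"hand":0.8}])

```text
time_s: 9.7
tcp_pos: [0.5185, 0.3259, 0.1442]
eef_rot: [-179.4, -0.3, -24.6]
contact_force: [-0.1, 1.0, -2.9]
gripper_width: 0.0311
gripper_force: 30.0
```

drive_tool(commands=[{"tx":0.142,"ty":-0.667,"tz":0.03,"turn":0.227,"hand":0.8},{"tx":0.142,"ty":-0.667,"tz":0.03,"turn":0.227,"hand":0.8},{"tx":0.142,"ty":-0.667,"tz":0.03,"turn":0.227,"hand":0.8},{"tx":0.142,"ty":-0.667,"tz":0.03,"turn":0.227,"hand":0.8},{"tx":0.142,"ty":-0.667,"tz":0.03,"turn":0.227,"hand":0.8},{"tx":0.142,"ty":-0.667,"tz":0.03,"turn":0.227,"hand":0.8},{"tx":0.142,"ty":-0.667,"tz":0.03,"turn":0.227,"hand":0.8},{"tx":0.142,"ty":-0.667,"tz":0.03,"turn":0.227,"hand":0.8},{"tx":0.142,"ty":-0.667,"tz":0.03,"turn":0.227,"hand":0.8},{"tx":0.142,"ty":-0.667,"tz":0.03,"turn":0.227,"hand":0.8}])

```text
time_s: 10.7
tcp_pos: [0.6002, -0.0793, 0.1541]
eef_rot: [-180.0, 0.1, -4.4]
contact_force: [-0.3, 0.6, -4.1]
gripper_width: 0.0315
gripper_force: 30.0
```

Run:
```python
from h import *
s,c=wcap('w3.png');print(s['tcp_pos'],s['eef_rot'],s['gripper_width'],s['contact_force'],s['time_s'])
_,t=cap('top');save(t,'t3.png')
a=c['frame'];b=cv2.resize(t['frame'][120:250,260:460],(640,416));cv2.imwrite('pics/m3.png',cv2.cvtColor(cv2.resize(np.vstack([a[:240],b]),None,fx=.9,fy=.9),cv2.COLOR_RGB2BGR))
```

```text
[ 0.60024161 -0.07928512  0.15409476] [-1.79994666e+02  7.45917710e-02 -4.40727008e+00] 0.03149597643339378 [-0.32623106  0.55741578 -4.14076417] 10.7
```

View pics/m3.png

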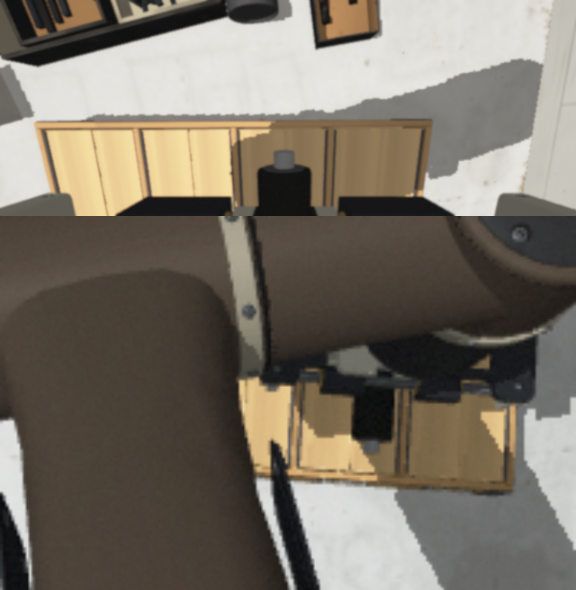

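The top half (wrist) shows the crate's far edge from (40,135) to (480,133) in full pixels, and the roller's leading stub tip at about (316,167) over the third cell from the left. That is cell 1. I'll check the alignment numerically.

Run:
```python
from h import *
s,c=wcap()
A=ray(c,40,135.5,.058)[:2];B=ray(c,480,133,.058)[:2];y=(A-B)/np.linalg.norm(A-B);x=np.array([y[1],-y[0]])
C=(A+B)/2-.074*x;c1=C-.048*y
print(A,B,np.linalg.norm(A-B),'yaw',np.degrees(np.arctan2(x[1],x[0])),'centre',C,'cell1',c1)
p=s['tcp_pos'];z=p[2]+.0136
tip=ray(c,315.5,168,z)[:2];tip2=ray(c,315,186,z)[:2];print('tip',tip,'body end',tip2,'rel tcp',tip-p[:2],s['eef_rot'])
d=(tip-C);print('tip in crate',d@x,d@y, 'want .060,-.048')
print('want tcp',c1+(np.linalg.norm([0])+.0135)*x)
```

```text
[0.67858926 0.15866928] [ 0.65228744 -0.2240113 ] 0.383583382067785 yaw -3.931781903241813 centre [ 0.59161252 -0.02759693] cell1 [ 0.58832122 -0.07548396]
tip [ 0.64670825 -0.08037581] body end [ 0.63746265 -0.07942445] rel tcp [ 0.04663455 -0.00329902] [-1.79983105e+02  6.75190880e-02 -4.25290540e+00]
tip in crate 0.05858504283138675 -0.0488768185233449 want .060,-.048
want tcp [ 0.60178945 -0.07640964]
```

drive_tool(commands=[{"tx":0.002,"ty":0.003,"tz":-0.06,"turn":0,"hand":0.8},{"tx":0.002,"ty":0.003,"tz":-0.11,"turn":0,"hand":0.8},{"tx":0.002,"ty":0.003,"tz":-0.14,"turn":0,"hand":0.8},{"tx":0.002,"ty":0.003,"tz":-0.14,"turn":0,"hand":0.8},{"tx":0.002,"ty":0.003,"tz":-0.14,"turn":0,"hand":0.8}])

```text
time_s: 11.35
tcp_pos: [0.602, -0.0744, 0.0717]
eef_rot: [180.0, 0.0, -4.1]
contact_force: [0.3, 0.2, -2.1]
gripper_width: 0.0312
gripper_force: 30.0
```

drive_tool(commands=[{"tx":0,"ty":-0.003,"tz":-0.01,"turn":0,"hand":0.8},{"tx":0,"ty":-0.003,"tz":-0.018,"turn":0,"hand":0.8},{"tx":0,"ty":-0.003,"tz":-0.024,"turn":0,"hand":0.8},{"tx":0,"ty":-0.003,"tz":-0.03,"turn":0,"hand":0.8},{"tx":0,"ty":-0.003,"tz":-0.036,"turn":0,"hand":0.8},{"tx":0,"ty":-0.003,"tz":-0.042,"turn":0,"hand":0.8}])

```text
time_s: 11.95
tcp_pos: [0.602, -0.0773, 0.0462]
eef_rot: [180.0, -0.0, -4.2]
contact_force: [-0.7, -0.5, -0.7]
gripper_width: 0.0315
gripper_force: 30.8
```

drive_tool(commands=[{"tx":0,"ty":0.001,"tz":-0.006,"turn":0,"hand":0.8},{"tx":0,"ty":0.001,"tz":-0.012,"turn":0,"hand":0.8},{"tx":0,"ty":0.001,"tz":-0.018,"turn":0,"hand":0.8},{"tx":0,"ty":0.001,"tz":-0.024,"turn":0,"hand":0.8},{"tx":0,"ty":0.001,"tz":-0.028,"turn":0,"hand":0.8}])

```text
time_s: 12.45
tcp_pos: [0.6017, -0.0766, 0.029]
eef_rot: [180.0, 0.0, -4.2]
contact_force: [0.2, -1.5, -0.5]
gripper_width: 0.0312
gripper_force: 31.9
```

drive_tool(commands=[{"tx":0,"ty":0,"tz":-0.004,"turn":0,"hand":0.8},{"tx":0,"ty":0,"tz":-0.008,"turn":0,"hand":0.8},{"tx":0,"ty":0,"tz":-0.011,"turn":0,"hand":0.8},{"tx":0,"ty":0,"tz":-0.011,"turn":0,"hand":0.8}])

```text
time_s: 12.85
tcp_pos: [0.6016, -0.0766, 0.0223]
eef_rot: [180.0, 0.0, -4.2]
contact_force: [1.3, -0.5, -3.5]
gripper_width: 0.0311
gripper_force: 32.6
```

drive_tool(commands=[{"tx":0,"ty":0,"tz":-0.003,"turn":0,"hand":0.8},{"tx":0,"ty":0,"tz":-0.005,"turn":0,"hand":0.8},{"tx":0,"ty":0,"tz":-0.005,"turn":0,"hand":0.8}])

```text
time_s: 13.15
tcp_pos: [0.6017, -0.0766, 0.0195]
eef_rot: [180.0, 0.0, -4.2]
contact_force: [0.4, 0.3, -3.0]
gripper_width: 0.031
gripper_force: 32.2
```

drive_tool(commands=[{"tx":0,"ty":0,"tz":-0.002,"turn":0,"hand":0.8},{"tx":0,"ty":0,"tz":-0.002,"turn":0,"hand":0.8}])

```text
time_s: 13.35
tcp_pos: [0.6018, -0.0766, 0.0184]
eef_rot: [-180.0, -0.0, -4.2]
contact_force: [0.6, -0.5, -2.0]
gripper_width: 0.0313
gripper_force: 32.0
```

drive_tool(commands=[{"tx":0,"ty":0,"tz":-0.002,"turn":0,"hand":0.8},{"tx":0,"ty":0,"tz":-0.002,"turn":0,"hand":0.8}])

```text
time_s: 13.55
tcp_pos: [0.6018, -0.0769, 0.0179]
eef_rot: [180.0, -0.0, -4.2]
contact_force: [-2.1, -0.3, 3.7]
gripper_width: 0.0311
gripper_force: 32.1
```

drive_tool(commands=[{"tx":0,"ty":0,"tz":-0.001,"turn":0,"hand":0.8},{"tx":0,"ty":0,"tz":-0.001,"turn":0,"hand":0.8}])

```text
time_s: 13.75
tcp_pos: [0.6019, -0.0769, 0.0179]
eef_rot: [180.0, -0.0, -4.2]
contact_force: [-3.5, -1.4, 9.9]
gripper_width: 0.0314
gripper_force: 32.0
```

drive_tool(commands=[{"tx":0,"ty":0,"tz":0.0015,"turn":0,"hand":0.66},{"tx":0,"ty":0,"tz":0.0015,"turn":0,"hand":0.62},{"tx":0,"ty":0,"tz":0.0015,"turn":0,"hand":0.59},{"tx":0,"ty":0,"tz":0.0015,"turn":0,"hand":0.58},{"tx":0,"ty":0,"tz":0.0015,"turn":0,"hand":0.58},{"tx":0,"ty":0,"tz":0.0015,"turn":0,"hand":0.58}], grip_force=10)

```text
time_s: 14.35
tcp_pos: [0.6018, -0.0765, 0.0175]
eef_rot: [-180.0, 0.0, -4.2]
contact_force: [-0.1, -0.7, -1.1]
gripper_width: 0.0367
gripper_force: 1.2
```

drive_tool(commands=[{"tx":0,"ty":0,"tz":0.008,"turn":0,"hand":0.58},{"tx":0,"ty":0,"tz":0.016,"turn":0,"hand":0.58},{"tx":0,"ty":0,"tz":0.024,"turn":0,"hand":0.58},{"tx":0,"ty":0,"tz":0.032,"turn":0,"hand":0.58},{"tx":0,"ty":0,"tz":0.04,"turn":0,"hand":0.58}])

```text
time_s: 14.85
tcp_pos: [0.6019, -0.0768, 0.0424]
eef_rot: [180.0, -0.0, -4.2]
contact_force: [0.8, -0.1, 0.7]
gripper_width: 0.0367
gripper_force: 0.0
```

drive_tool(commands=[{"tx":0,"ty":0,"tz":0.015,"turn":0,"hand":0.58},{"tx":0,"ty":0,"tz":0.03,"turn":0,"hand":0.58},{"tx":0,"ty":0,"tz":0.06,"turn":0,"hand":0.58},{"tx":0,"ty":0,"tz":0.13,"turn":0,"hand":0.58},{"tx":-0.12,"ty":0,"tz":0.25,"turn":0,"hand":0.58},{"tx":-0.12,"ty":0,"tz":0.25,"turn":0,"hand":0.58},{"tx":-0.12,"ty":0,"tz":0.25,"turn":0,"hand":0.58},{"tx":-0.12,"ty":0,"tz":0.25,"turn":0,"hand":0.58}])

```text
time_s: 15.65
tcp_pos: [0.53, -0.0764, 0.194]
eef_rot: [-179.9, -0.2, -4.2]
contact_force: [-0.5, 0.0, -0.4]
gripper_width: 0.0367
gripper_force: 0.0
```

Run:
```python
from h import *
s,c=wcap('w4.png');print(s['tcp_pos'],s['contact_force'],s['gripper_width'])
rects(c,dict(roller_mid=.031,crate=.058))
```

```text
[ 0.5299803  -0.07642236  0.19398995] [-0.47118326  0.0231314  -0.40318221] 0.036717388278625626
roller_mid 0.73 [298.1, 77.6, 328.3, 190.3] [[0.6495, -0.0658], [0.6473, -0.0963], [0.5272, -0.0886], [0.5296, -0.0552]]
crate 0.63 [58.2, 59.6, 465.8, 213.3] [[0.679, 0.1579], [0.6509, -0.2258], [0.5024, -0.2337], [0.534, 0.2012]]
```

View pics/w4.png

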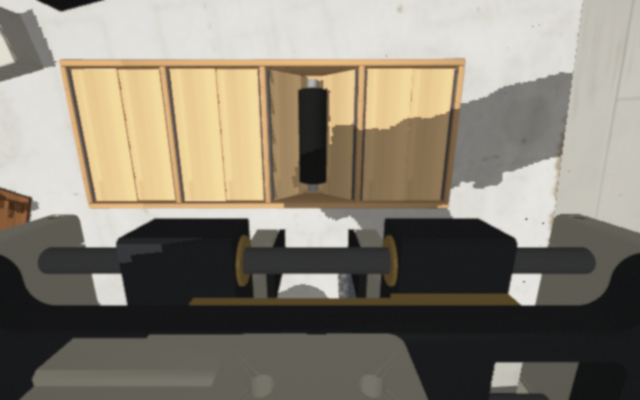

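The roller lies level in cell 1 (px 298–328 × 78–190), centred at about (0.588, −0.076), with its flaps resting against it and the other three cells still covered.

```bash
python3 -c "
from plant import r
print(r.close_job())"
```

```text
the job is handed in; nothing more can be done
None
```

Job handed in: cell 1 was the empty one, and the loose roller now lies in its V-blocks, let go only once it was down; finger probes of full cells 2 and 3 peaked at about 16 N, cell 0 was not probed, and the block, tin and pack were not touched.

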